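# Sound a blind bore with a depth gauge

## Task

Stand the depth gauge's foot flat on the aluminium block with its rod over the bore, then push the spring knob down until the rod bottoms out in the bore. Keep it pressed against the bottom with about 10 N (never more than 25 N) for about two seconds, then let go and leave the gauge standing there with its rod still on the bottom; do not disturb the V-block, the ring gauge or the plug gauge.

Things in the scene. Friction and masses are not known exactly. Their poses are not given: they have to be found in the camera images.
- depth_gauge: Loose bare steel depth gauge, 0.42 kg, standing upright, 135 mm high. Foot 30 (x) x 90 (y) x 14 mm, on it a collar 26 mm wide up to 22 mm and a guide barrel 16 mm wide up to 36 mm; a small dummy clamp screw sticks 17 mm out to +x at 29 mm. A rod 8 mm in diameter slides in it along the z axis. Origin: centre of the foot's underside, z up.
- depth_rod (a joint): How far the rod is pushed down, m: 0 fully drawn up, 0.010 tip level with the foot's underside, at most 0.056; starts at 0 to 0.008. It drags with 2.5 N of friction either way and stays where it is left. Lifting the gauge by its knob first draws the rod fully up, then the foot hangs from it.
- knob (a point): Centre of the round grooved knob on the rod's top, 22 mm in diameter, 24 mm high; grip it here. 123 mm above the foot's underside with the rod drawn up, 87 mm above the barrel's top. The knob sinks on the rod against a spring of 4 N per mm (4 mm of travel, 16 N, then solid): under a 10 N push it sinks 2.5 mm.
- block: Plain machined aluminium block fixed to the table, 110 (x) x 84 (y) x 60 mm high, flat top, four flush screws near its corners (a screw-head is 11 mm in diameter). Origin: centre of its underside, z up. Its single bore lies 12 mm from the middle of the top, towards the block's +x.
- bore: The blind bore of the block with its flat bottom. Origin: centre of the mouth, in the block's top face, z up. Upright, 12 mm in diameter, mouth chamfered 1.5 mm. Its depth is not known: anywhere from 26 to 44 mm, and the origin does not tell it, so the bottom must be felt.
- v_block_1: Grey steel V-block, 40 x 42 x 34 mm, loose; leave alone. Origin: centre of its underside.
- ring_gauge_1: Steel ring, 50 mm in diameter, 16 mm high, lying flat, loose; leave alone. Origin: centre of its underside.
- plug_gauge_1: Double-ended plug gauge lying down, 92 mm long (along y), 16 mm in diameter, loose; leave alone. Origin: under its centre.
Not all that is in view belongs to the job. Leave any green or orange look-alike of the depth_gauge alone.

How it is judged:
By the outcome, as a careful person would: the job done as asked, in the order asked, and still so for the second after the job is handed in, with the robot touching nothing.
It also fails if it takes over 61 s, if anything falls off the work surface, if the arm or the gripper's body presses on something with over 40 N, if the wrist force passes 120 N, or if a joint passes its speed limit or range.

## Robot

A 6-joint arm with a two-finger parallel gripper is mounted at the origin on a cart in front of the work surface, level with it; the furniture and walls round the work are solid. World frame = base frame: x ahead of the robot, y to its left, z up, the work surface at z = 0. Lengths are in m, angles in rad, forces in N, time in s.
With the tool pointing down it reaches from about 0.275 to 1 m from the base axis. Payload 8.4 kg.
Tool frame: the origin (TCP) lies at the very end of the fingers, on their centre line; the grasp point (between the pads) lies 19 mm behind it (grip_depth is the distance from the TCP to the grasp point, in m); z points along the fingers, y is the direction in which the jaws open and shut (so a half turn about z gives the same grasp; the last joint's range is limited). The gripper opens to 85 mm and grips with 20 to 120 N. Pads are 22 mm wide; open, the fingers measure 114 mm over their backs; the gripper's body (76 mm by 85 mm) begins 54 mm behind the grasp point. The pads swing forward as they close: fully open they stand 13 mm farther back than shut.
Start: joints at [-1.241, 0.353, 1.633, -0, 1.155, -0.002], TCP at [0.204, -0.591, 0.231] pointing down, gripper open.
Joint ranges: [-2.63, 2.63], [-0.92, 2.1], [0.06, 2.66], [-1.3, 4.44], [0, 2.69], [-3.02, 3.02]. Speed limits (rad/s): [2.22, 2.22, 2.79, 3.14, 3.14, 3.14].

## Interface

Orientations are given as a unit quaternion [x, y, z, w].
In Python, from station import * gives the robot as it stands. The module is installed in compiled form; this text tells all that it offers. Calls block until the motion is done:
- goto(position, orientation): joint-space move of the TCP to a pose.
- movel(position, attitude=None, v=0.15, guard=None): straight line of the TCP; attitude=None keeps the orientation; v is the mean speed in m/s. With guard (N) it stops when the force on the tool has changed by that much, and returns True; else False.
- movej(angles): joint-space move.
- let_go() and grab(): open the fingers fully, or close them until they stop; the grip force is fixed at half the most.
- sleep(seconds).
- ik(position, orientation): joint angles nearest the present ones, or None.
- grab_frame(name): name is "scene" or "top"; returns (picture, depth): 480x640x3 uint8, blue, green, red; 480x640 float32, m along the optical axis (not along the pixel's ray), 0 where there is no reading.
- calibration(name): a dict with "fovy" (degrees; the focal length in pixels is half the picture's height over the tangent of half this angle, whatever the lens; pixels are square), "cx", "cy" (the principal point, pixels), "D" ([k1, k2, p1, p2, k3] as OpenCV has them; the pictures are not rectified), "position" and "orientation" of the camera in the world. Camera axes: x right, y down, z forward; pixel columns grow to the right and rows downward; lengths in m; the calibration is good to about 2 mm. A picture is of the moment at which its call begins. calibration takes no time and is no camera call.
A pose or a line that the arm cannot do raises IKError and nothing moves.
- job_done(): hands the job in, once; it reports no verdict.
Readings, each from a call of its own:
- get_t(): time.
- get_q(): joint angles.
- get_dq(): joint speeds.
- get_joint_efforts(): joint torques, N m.
- get_tcp_pos(): TCP position.
- get_tcp_rot(): TCP orientation.
- get_ft_force(): force on the tool from outside, world axes, zero at the start.
- get_ft_torque(): the same for the moment, N m.
- get_gripper_width(): finger opening in m.
Only numpy, scipy, OpenCV 4.12 (cv2) and the standard library are available. Lean on these libraries where they do the work, as an engineer would, in place of code of your own. Each camera call takes 0.05 s, during which the arm holds its last target.

## Working session

There is one attempt and no reset: what is moved stays moved. The work goes in short steps, each a Python script; the robot and the scene stay as the last script left them, time stands still between calls to the robot, and variables do not carry over. Pictures are saved under pics/ and viewed, and the job is handed in when it is done.

```bash
mkdir -p pics; ls; python3 - <<'E'
from station import *
import cv2, numpy as np
for n in ("scene","top"):
    p,d=grab_frame(n); cv2.imwrite(f"pics/{n}0.png",p); np.savez(f"pics/{n}0.npz",p=p,d=d); print(n,calibration(n))
print(get_t(),get_tcp_pos(),get_tcp_rot(),get_gripper_width(),get_ft_force())
E
```

```text
pics
scene {'fovy': 52.50485919859903, 'cx': 325.7728275615126, 'cy': 233.7582158132629, 'D': array([-0.10073838,  0.        ,  0.        ,  0.        ,  0.        ]), 'position': array([-5.64715618e-04, -1.10923529e+00,  6.95277695e-01]), 'orientation': array([ 0.82816172, -0.23936626,  0.12948473, -0.48998537])}
top {'fovy': 50.39283526895817, 'cx': 313.7516085931562, 'cy': 232.68716503654875, 'D': array([-0.04612646,  0.        ,  0.        ,  0.        ,  0.        ]), 'position': array([ 0.35294612, -0.20636233,  1.1621831 ]), 'orientation': array([ 0.71049445, -0.69928648,  0.05876781, -0.052368  ])}
0.1 [ 0.20347478 -0.59052638  0.23063779] [ 9.86269439e-01  1.65143026e-01 -1.03387368e-04 -6.03277616e-04] 0.08575485870023575 [-0.4436236  -0.26903436  0.67048425]
```

View pics/scene0.png

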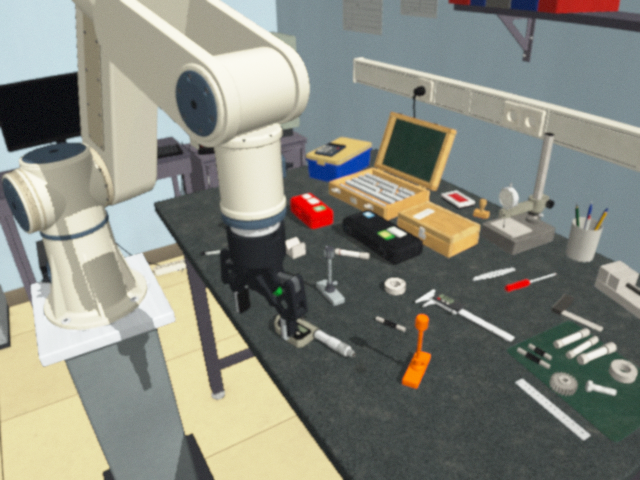

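View pics/top0.png

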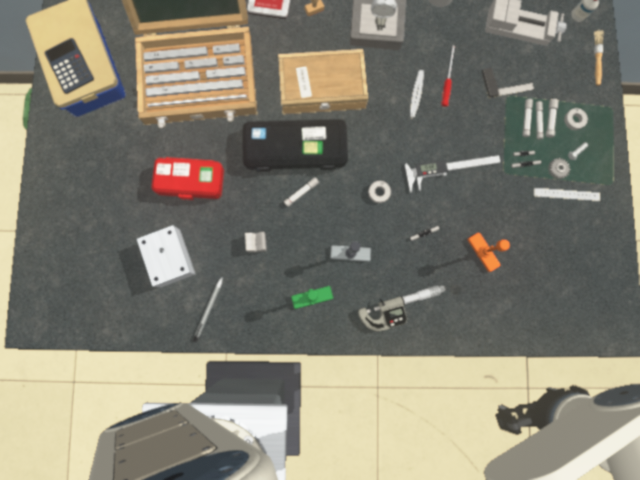

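Candidates in the top view: the grey gauge at (350,253), an orange look-alike at (487,250) and a green one at (312,297). The bare steel one is the grey gauge. The block is at (165,256), the V-block at (256,242), the ring at (379,191) and the plug gauge at about (300,191). Next I'll take close crops.

```bash
cat > h.py <<'E'
import cv2, numpy as np
from scipy.spatial.transform import Rotation as R
def K(c):
    f=240/np.tan(np.radians(c['fovy'])/2); return np.array([[f,0,c['cx']],[0,f,c['cy']],[0,0,1]])
def ray(c,uv):
    uv=np.asarray(uv,float).reshape(-1,1,2)
    n=cv2.undistortPoints(uv,K(c),c['D']).reshape(-1,2)
    d=np.c_[n,np.ones(len(n))]
    return R.from_quat(c['orientation']).apply(d)
def at_z(c,uv,z):
    r=ray(c,uv); p=c['position']; return p+r*((z-p[2])/r[:,2])[:,None]
def cloud(c,d):
    v,u=np.mgrid[0:480,0:640]; r=ray(c,np.c_[u.ravel(),v.ravel()])
    return (c['position']+r*d.reshape(-1,1)).reshape(480,640,3)
def proj(c,P):
    Rm=R.from_quat(c['orientation']).inv(); P=np.asarray(P,float).reshape(-1,3)
    q=Rm.apply(P-c['position']); return cv2.projectPoints(q,np.zeros(3),np.zeros(3),K(c),c['D'])[0].reshape(-1,2)
def crop(p,x0,y0,x1,y1,s,fn):
    im=cv2.resize(p[y0:y1,x0:x1],None,fx=s,fy=s,interpolation=cv2.INTER_CUBIC)
    for x in range((x0+9)//10*10,x1,10):
        cv2.line(im,(int((x-x0+.5)*s),0),(int((x-x0+.5)*s),6),(0,0,255),1)
        cv2.putText(im,str(x),(int((x-x0+.5)*s)-10,16),0,.35,(0,255,255),1)
    for y in range((y0+9)//10*10,y1,10):
        cv2.line(im,(0,int((y-y0+.5)*s)),(6,int((y-y0+.5)*s)),(0,0,255),1)
        cv2.putText(im,str(y),(8,int((y-y0+.5)*s)+4),0,.35,(0,255,255),1)
    cv2.imwrite(fn,im)
E
python3 - <<'E'
from h import *; from station import calibration
t=np.load("pics/top0.npz"); s=np.load("pics/scene0.npz")
crop(t['p'],310,215,400,285,8,"pics/c1.png")
crop(t['p'],125,215,205,295,7,"pics/c2.png")
crop(s['p'],300,235,370,315,7,"pics/c3.png")
ct=calibration('top'); C=cloud(ct,t['d'])
Z=C[...,2]
for name,(x0,y0,x1,y1) in dict(g=(310,215,400,285),b=(125,215,205,295)).items():
    z=Z[y0:y1,x0:x1]; print(name,np.percentile(z,[1,5,25,50,75,95,99]).round(4), z.max())
E
```

```text
g [-0.0063 -0.0047 -0.0025 -0.0009  0.0009  0.0138  0.1294] 1.1621830988676802
b [-0.0063 -0.0045 -0.002   0.0005  0.0568  0.0607  0.0629] 1.1621830988676802
```

View pics/c1.png

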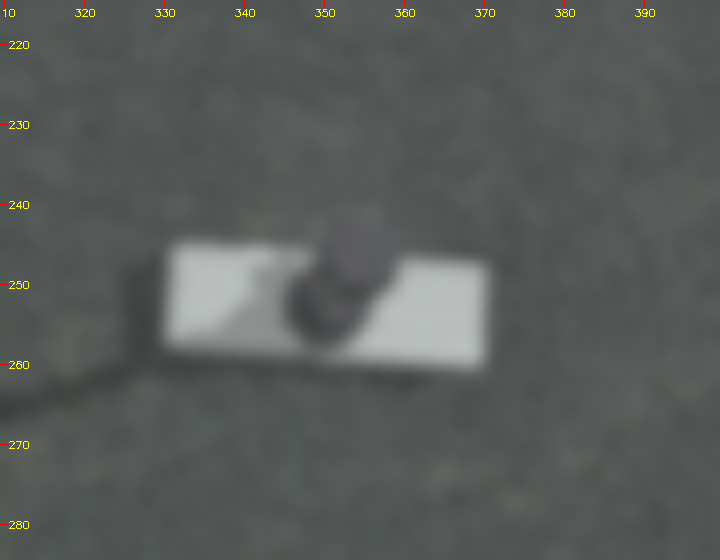

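View pics/c2.png

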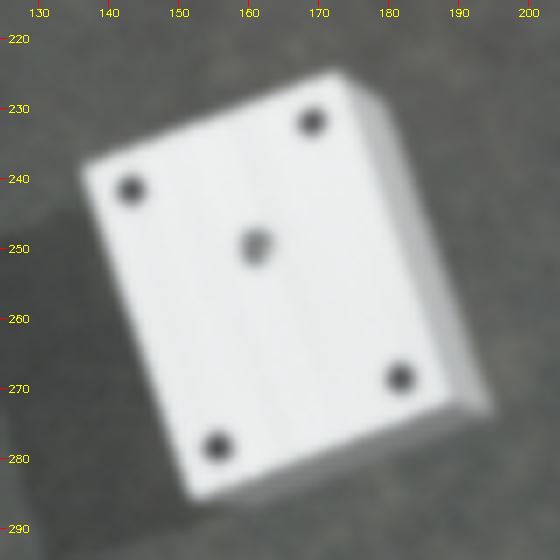

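View pics/c3.png

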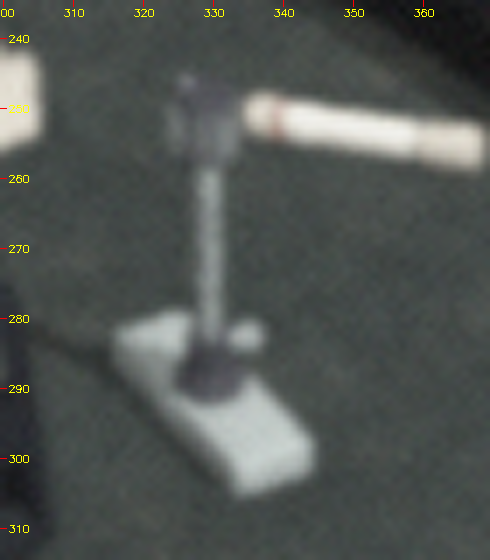

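```bash
python3 - <<'E'
from h import *; from station import calibration
t=np.load("pics/top0.npz"); s=np.load("pics/scene0.npz")
ct=calibration('top'); cs=calibration('scene')
print('axes top', R.from_quat(ct['orientation']).as_matrix().round(3).tolist())
cor=at_z(ct,[(136.3,238.3),(173,224.4),(189.3,272.3),(152.3,285.5)],.06)
scr=at_z(ct,[(143.3,241.7),(168.9,231.9),(181.7,268.5),(155.5,278.3)],.06)
b=at_z(ct,[(161,249.8)],.06)
np.set_printoptions(precision=4,suppress=True)
for P in (cor,scr):
    print(P[:,:2], 'ctr',P.mean(0)[:2], [np.linalg.norm(P[i]-P[(i+1)%4]).round(4) for i in range(4)])
    e=[(P[0]-P[3]),(P[1]-P[2]),(P[1]-P[0]),(P[2]-P[3])]; print([np.degrees(np.arctan2(v[1],v[0])).round(2) for v in e])
c=scr.mean(0); print('bore',b, 'off',b-c, np.linalg.norm(b-c))
ft=at_z(ct,[(330.5,244.8),(370.2,247),(369.8,260.3),(330,257.7)],.014)
print('foot',ft[:,:2],ft.mean(0),[np.linalg.norm(ft[i]-ft[(i+1)%4]).round(4) for i in range(4)])
e=[(ft[0]-ft[1]),(ft[3]-ft[2])]; print([np.degrees(np.arctan2(v[1],v[0])).round(2) for v in e])
C=cloud(ct,t['d']); sub=C[235:262,335:365].reshape(-1,3); k=sub[(sub[:,2]>.11)&(sub[:,2]<.2)]; print('knob top',len(k),k.mean(0),np.median(k,0),k[:,2].std())
C=cloud(cs,s['d']); sub=C[240:310,310:350].reshape(-1,3); k=sub[(sub[:,2]>.09)&(sub[:,2]<.2)]; print('knob scene',len(k),k.mean(0),k[:,2].max())
print('foot in scene', proj(cs,ft), proj(cs,[ft.mean(0)+[0,0,.121]]))
print('knob',at_z(ct,[(354.5,245.5)],.135))
for n,uv in dict(v=(256,242),green=(312,297),orange=(487,252),ring=(379,191),plug=(300,191)).items(): print(n,at_z(ct,[uv],.01)[0])
E
```

```text
axes top [[0.015, -0.988, 0.157], [-1.0, -0.017, -0.008], [0.01, -0.157, -0.988]]
[[0.509  0.1731]
 [0.5411 0.0942]
 [0.4367 0.0527]
 [0.4068 0.1313]] ctr [0.4734 0.1128] [np.float64(0.0852), np.float64(0.1124), np.float64(0.0841), np.float64(0.1104)]
[np.float64(22.21), np.float64(21.63), np.float64(-67.82), np.float64(-69.18)]
[[0.5017 0.1571]
 [0.5243 0.1022]
 [0.4446 0.0697]
 [0.4224 0.1254]] ctr [0.4733 0.1136] [np.float64(0.0594), np.float64(0.0861), np.float64(0.06), np.float64(0.0855)]
[np.float64(21.84), np.float64(22.2), np.float64(-67.63), np.float64(-68.26)]
bore [[0.4846 0.1171 0.06  ]] off [[0.0113 0.0036 0.    ]] 0.011863926986954699
foot [[ 0.508  -0.2539]
 [ 0.5044 -0.3442]
 [ 0.474  -0.3432]
 [ 0.4785 -0.253 ]] [ 0.4912 -0.2986  0.014 ] [np.float64(0.0904), np.float64(0.0304), np.float64(0.0903), np.float64(0.0295)]
[np.float64(87.74), np.float64(87.15)]
knob top 105 [ 0.4901 -0.2979  0.1275] [ 0.4903 -0.2973  0.1287] 0.0046835035160571895
knob scene 134 [ 0.4882 -0.3036  0.1201] 0.13406123662203207
foot in scene [[325.4615 278.8725]
 [344.4296 297.7128]
 [333.1907 301.8296]
 [315.0119 282.4529]] [[328.3967 246.2915]]
knob [[ 0.491  -0.2977  0.135 ]]
v [ 0.5121 -0.0841  0.01  ]
green [ 0.3897 -0.2137  0.01  ]
orange [ 0.4976 -0.6135  0.01  ]
ring [ 0.6364 -0.3655  0.01  ]
plug [ 0.6331 -0.1821  0.01  ]
```

The close crop confirms bare steel: a light foot and a dark knob at (354.5,245.5) in the top view. The block's screws and corners give a yaw of about 22°. The bore at (161,250) is 11.9 mm from the middle, which matches the description. Now I'll grasp the knob.

```bash
cat >> h.py <<'E'
def quat(yaw_deg):  # tool down, tool x at yaw
    a=np.radians(yaw_deg)/2; return np.array([np.cos(a),np.sin(a),0,0])
E
python3 - <<'E'
from h import *; from station import *
np.set_printoptions(precision=4,suppress=True)
q=quat(-2.5)
goto([.491,-.298,.22],q); print(get_t(),get_tcp_pos())
print('ft',np.mean([get_ft_force() for _ in range(10)],0),get_t())
print(movel([.491,-.298,.099],v=.1,guard=8), get_t(),get_tcp_pos())
p,d=grab_frame('scene'); crop(p,270,190,390,320,5,"pics/g1.png")
grab(); print(get_t(),get_gripper_width(),get_ft_force())
p,d=grab_frame('scene'); crop(p,270,190,390,320,5,"pics/g2.png")
E
```

```text
1.6167 [ 0.4907 -0.2987  0.22  ]
ft [ 0.5227 -0.4533  0.0778] 1.6167
False 2.975 [ 0.4915 -0.2983  0.0997]
3.6417 0.0197044163772645 [-0.8286 -2.2172  1.4234]
```

View pics/g2.png

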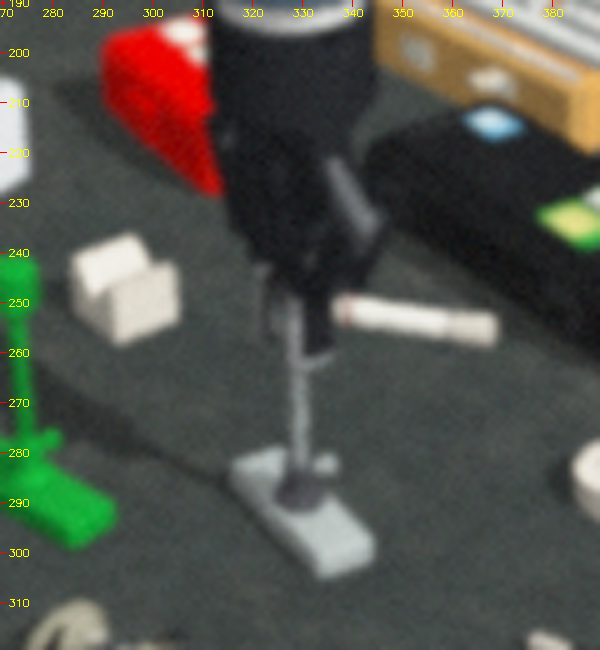

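```bash
python3 - <<'E'
from h import *; from station import *
p,d=grab_frame('scene'); crop(p,305,225,355,285,10,"pics/g3.png")
p,d=grab_frame('top'); crop(p,280,180,440,300,5,"pics/g4.png")
print(get_t(),get_gripper_width(),get_ft_force())
E
```

```text
3.7917 0.02017202941990022 [ 0.06593205 -2.14315744  1.34000242]
```

View pics/g1.png

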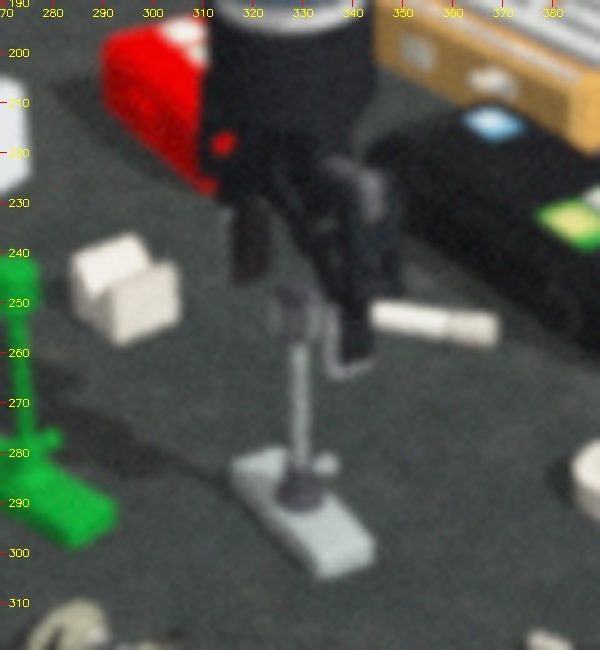

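View pics/g3.png

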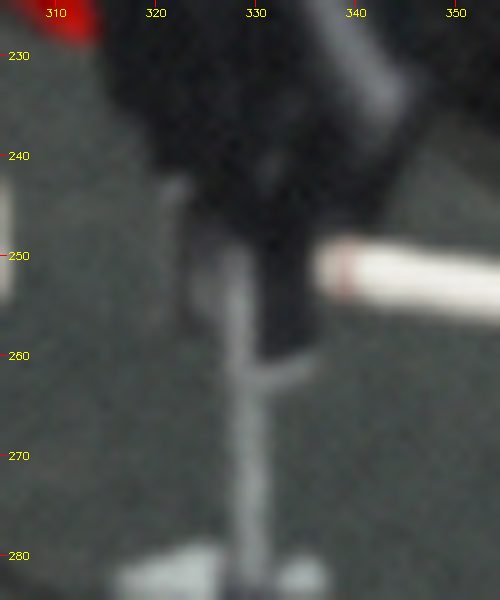

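View pics/g4.png

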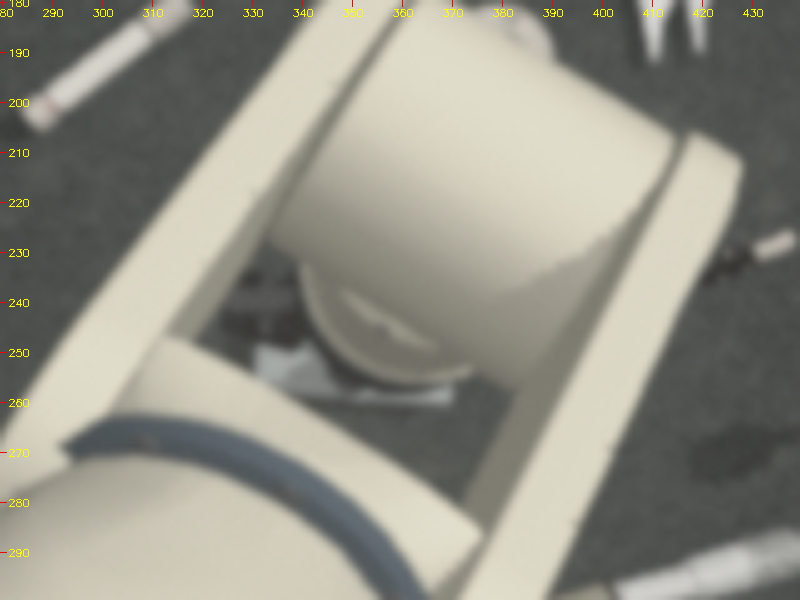

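Before closing, the knob sat between the jaws at about (327,252). It is now gripped, with an opening of about 20 mm. Next: lift, check the weight, and carry it to hover beside the block.

```bash
python3 - <<'E'
from h import *; from station import *
np.set_printoptions(precision=4,suppress=True)
movel([.491,-.298,.125],v=.05); sleep(.2); print(get_t(),get_ft_force(),get_gripper_width())
movel([.491,-.298,.21],v=.12); sleep(.2); print(get_t(),get_ft_force(),get_tcp_pos(),get_gripper_width())
p,d=grab_frame('scene'); crop(p,270,170,390,300,5,"pics/l1.png")
np.savez("pics/l1.npz",p=p,d=d)
E
```

```text
4.6583 [-0.4758  0.2714 -4.9871] 0.020203232187392662
5.7167 [ 0.417  -0.0434 -3.8321] [ 0.4906 -0.2977  0.2091] 0.020135329259483015
```

View pics/l1.png

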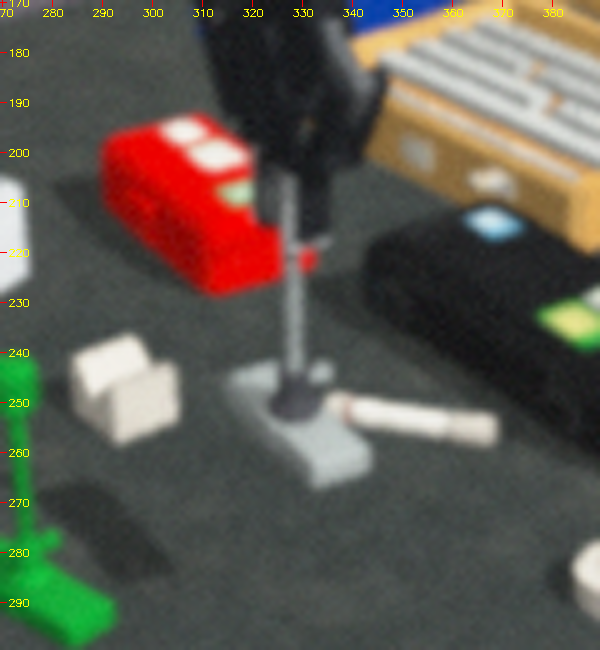

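```bash
python3 - <<'E'
from h import *; from station import *
np.set_printoptions(precision=4,suppress=True)
p=np.load("pics/l1.npz")['p']
c=calibration('scene'); b=[.4846,.1174,.06]
u=proj(c,[b])[0]; print(u)
x,y=u.astype(int); crop(p,x-45,y-40,x+45,y+40,8,"pics/b1.png")
crop(p,305,225,355,275,11,"pics/b2.png")
E
```

```text
[253.3111 209.2873]
```

View pics/b1.png

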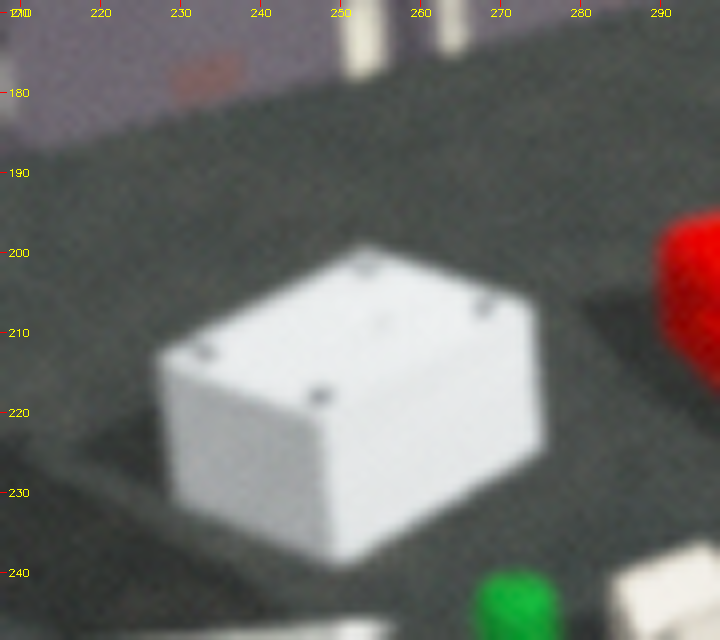

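View pics/b2.png

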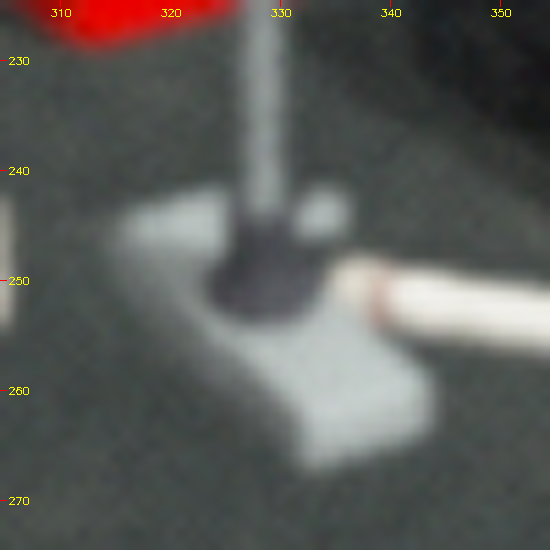

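```bash
python3 - <<'E'
from h import *; from station import *
np.set_printoptions(precision=4,suppress=True)
ct=calibration('top');c=calibration('scene')
scr=at_z(ct,[(143.3,241.7),(168.9,231.9),(181.7,268.5),(155.5,278.3)],.06)
print(proj(c,scr))
obs=np.array([(253.5,201.3),(268,206.5),(247.5,217.8),(233,212.4)])
S=at_z(c,obs,.06); print(S[:,:2],S.mean(0), 'scene bore',at_z(c,[(255,208.6)],.06))
# foot corners hanging: top-face corners near right: (343.5,258.5), near-left (332.5,264)?; fit
from scipy.optimize import least_squares
from math import cos,sin
m=np.array([[-15,-45,14],[15,-45,14],[-15,45,14]])/1e3
E
```

```text
[[253.1163 203.1321]
 [267.5532 207.857 ]
 [247.3648 218.8492]
 [232.8414 213.5547]]
[[0.5081 0.1686]
 [0.5295 0.1099]
 [0.4476 0.0756]
 [0.4257 0.1323]] [0.4777 0.1216 0.06  ] scene bore [[0.4908 0.1188 0.06  ]]
```

The scene camera puts the block up to 8 mm away along its line of sight, so I'm relying on the near-vertical top view. I'll carry the gauge over and check it with that camera.

```bash
python3 - <<'E'
from h import *; from station import *
np.set_printoptions(precision=4,suppress=True)
movel([.4846,.1174,.21],quat(22),v=.15); print(get_t(),get_tcp_pos())
movel([.4846,.1174,.182],v=.08); sleep(.4); print(get_t(),get_ft_force(),get_tcp_pos())
p,d=grab_frame('top'); crop(p,110,190,230,300,6,"pics/h1.png"); np.savez("pics/h1.npz",p=p,d=d)
p,d=grab_frame('scene'); crop(p,205,140,305,250,5,"pics/h2.png")
E
```

```text
8.6833 [0.4846 0.117  0.21  ]
9.5833 [-0.2605 -0.5068 -4.6836] [0.4847 0.1174 0.1822]
```

View pics/h1.png

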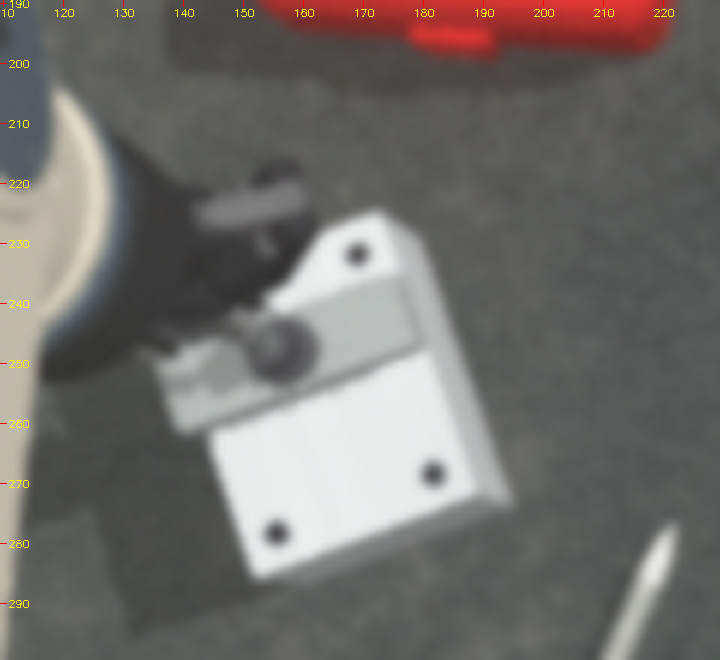

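View pics/h2.png

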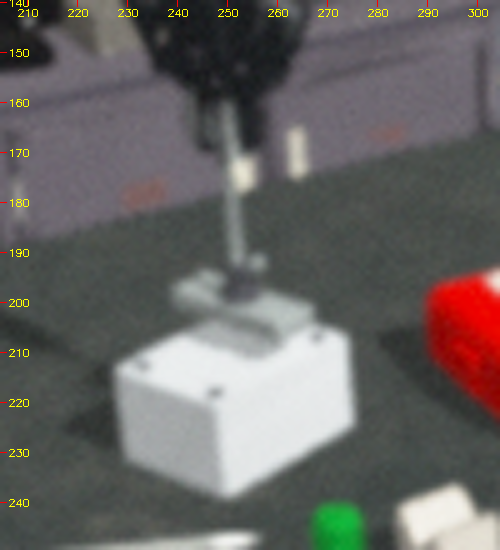

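```bash
cat > fit.py <<'E'
from h import *; from station import *
from scipy.optimize import least_squares
np.set_printoptions(precision=4,suppress=True)
def fit(c,obs,z,model):
    def P(x):
        r=R.from_euler('z',x[2]).as_matrix(); return model@r.T+[x[0],x[1],z]
    f=lambda x:(proj(c,P(x))-obs).ravel()
    s=least_squares(f,[.48,.117,.38],x_scale=[.01,.01,.1]); return s.x,s.fun.reshape(-1,2)
E
python3 - <<'E'
from fit import *
c=calibration('top')
m=np.array([[-15,45,0],[-15,-45,0],[15,-45,0],[15,45,0]])/1e3
obs=np.array([(140.3,261.7),(179.6,247.2),(175.3,234.3)])
for z in (.089,.092,.095): 
    x,r=fit(c,obs,z,m[:3]); print(z,x[:2],np.degrees(x[2]),r.round(1).tolist())
b=np.array([[-55,42,0],[-55,-42,0],[55,-42,0],[55,42,0]])/1e3
x,r=fit(c,np.array([(152.3,285.5),(189.3,272.3),(173,224.4),(136.3,238.3)]),.06,b); print('block',x[:2],np.degrees(x[2]),r.round(1).tolist(), x[:2]+.012*np.array([np.cos(x[2]),np.sin(x[2])]))
E
```

```text
0.089 [0.4849 0.116 ] 21.578815234811454 [[-0.6, 0.3], [0.3, -0.1], [0.2, -0.2]]
0.092 [0.4845 0.1151] 21.57544764999003 [[-0.6, 0.3], [0.4, -0.1], [0.2, -0.3]]
0.095 [0.4841 0.1143] 21.572056282355557 [[-0.7, 0.4], [0.4, -0.1], [0.3, -0.3]]
block [0.4734 0.1128] 21.75959887718419 [[-0.0, 0.0], [-0.3, -0.6], [-0.1, 0.5], [0.4, 0.0]] [0.4845 0.1173]
```

```bash
python3 - <<'E'
from fit import *
movel([.4846,.1189,.182],quat(22),v=.05); sleep(.2); print(get_ft_force())
g=movel([.4846,.1189,.155],v=.015,guard=3); sleep(.2); print(g,get_t(),get_ft_force(),get_tcp_pos())
p,d=grab_frame('top'); crop(p,120,215,200,295,8,"pics/i1.png"); np.savez("pics/i1.npz",p=p,d=d)
p,d=grab_frame('scene'); crop(p,205,140,305,250,5,"pics/i2.png")
E
```

```text
[ 0.2689  0.2916 -4.4726]
True 11.5167 [ 1.4936 -0.9475  0.9121] [0.4841 0.1186 0.1627]
```

View pics/i1.png

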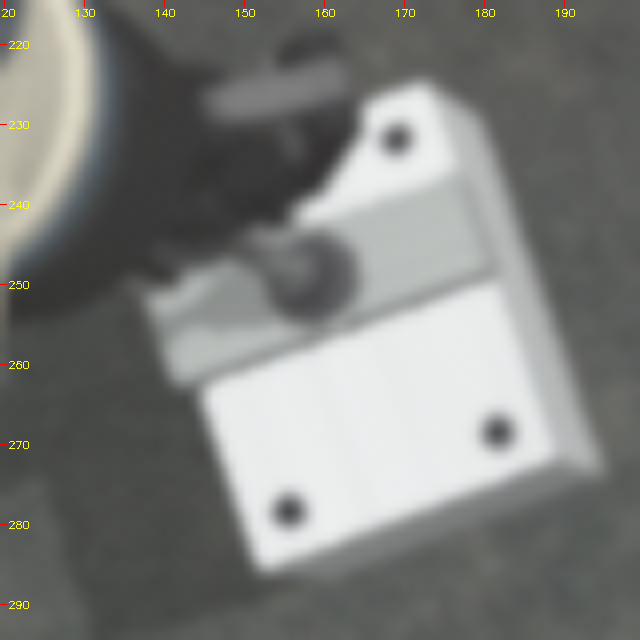

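View pics/i2.png

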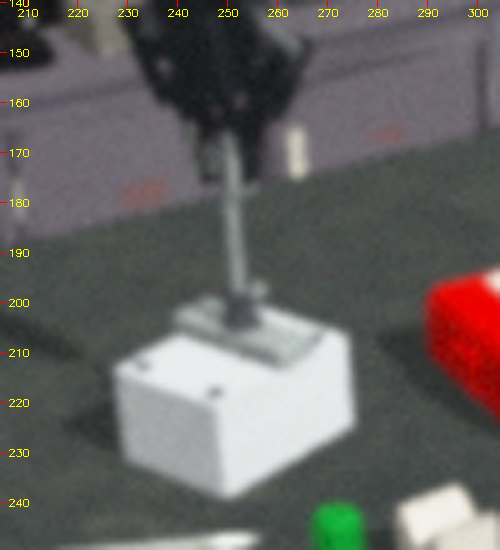

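```bash
python3 - <<'E'
from fit import *
c=calibration('top')
m=np.array([[-15,45,0],[-15,-45,0],[15,-45,0],[15,45,0]])/1e3
obs=np.array([(141.8,262.5),(180.9,248.8),(177.2,236.2)])
x,r=fit(c,obs,.074,m[:3]); print(x[:2],np.degrees(x[2]),r.round(1).tolist())
E
```

```text
[0.484  0.1167] 20.281626428032023 [[-0.4, 0.2], [0.4, 0.1], [0.0, -0.3]]
```

The foot is flat on the block, centred within about 1 mm of the bore estimate. The rod has 2 mm of clearance, so I'll push down under guard.

```bash
python3 - <<'E'
from fit import *
x,y,z0=get_tcp_pos()
f=lambda n=8:np.mean([ (sleep(.01),get_ft_force())[1] for _ in range(n)],0)
g=movel([.4841,.1186,.146],v=.03,guard=6); print(g,get_t(),f(),get_tcp_pos())
if not g:
    g=movel([.4841,.1186,.104],v=.025,guard=5); print(g,get_t(),f(),get_tcp_pos())
p,d=grab_frame('top'); crop(p,120,215,200,295,8,"pics/j1.png"); np.savez("pics/j1.npz",p=p,d=d)
p,d=grab_frame('scene'); crop(p,205,140,305,250,5,"pics/j2.png")
E
```

```text
False 12.3083 [ 0.9364 -0.0764 -3.0292] [0.4835 0.1186 0.1456]
True 13.3417 [ 0.1219 -0.5153  3.2403] [0.4839 0.1186 0.1233]
```

View pics/j1.png

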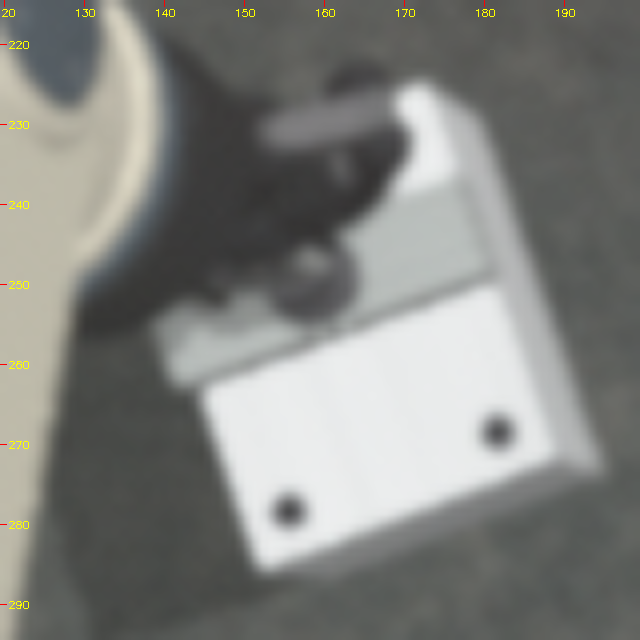

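View pics/j2.png

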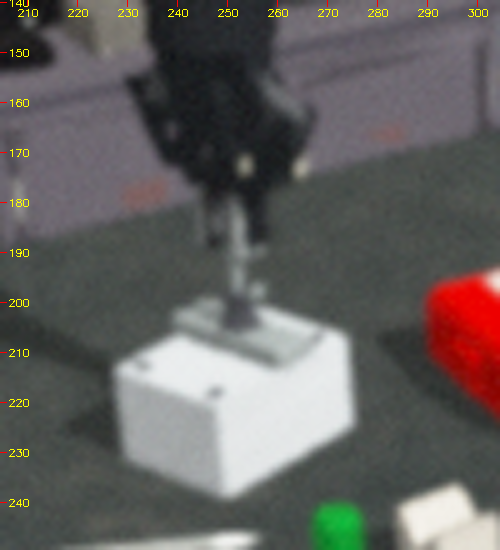

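```bash
cat > push.py <<'E'
from fit import *
f=lambda n=6:np.mean([ (sleep(.01),get_ft_force())[1] for _ in range(n)],0)
E
python3 - <<'E'
from push import *
z=get_tcp_pos()[2]
for i in range(9):
    z-=.0005
    movel([.4841,.1186,z],v=.02,guard=8); F=f(); print(round(get_t(),2),F,get_tcp_pos())
    if F[2]>7: break
E
```

```text
13.81 [-0.9047 -0.1052  4.2622] [0.4841 0.1186 0.123 ]
14.11 [-0.6681  0.2161  6.0643] [0.4841 0.1186 0.1226]
14.41 [-1.1737 -0.4698  6.9779] [0.4842 0.1187 0.1222]
14.71 [-1.7423 -0.3877  8.2886] [0.4843 0.1187 0.1218]
```

```bash
python3 - <<'E'
from push import *
z=get_tcp_pos()[2]; F=f()
for i in range(4):
    if F[2]>=10: break
    z-=min(.0005,max(.0002,(10.7-F[2])/4000))
    movel([.4841,.1186,z],v=.02,guard=8); F=f(); print(round(get_t(),2),F,get_tcp_pos())
t0=get_t()
while get_t()-t0<2.1:
    sleep(.1); F=f(); print(round(get_t()-t0,2),F[2].round(2),end=' ')
print(get_tcp_pos(),get_gripper_width())
E
```

```text
15.06 [-1.7542 -0.749   9.2646] [0.4843 0.1187 0.1218]
15.36 [-1.8213 -0.1392  9.3623] [0.4844 0.1187 0.1215]
15.66 [-2.1518 -0.1535 10.7219] [0.4845 0.1187 0.1213]
0.15 10.62 0.3 10.58 0.45 10.49 0.6 10.72 0.75 10.71 0.9 10.71 1.05 10.92 1.2 11.02 1.35 11.24 1.5 11.39 1.65 10.82 1.8 10.71 1.95 10.92 2.1 10.68 2.25 10.3 [0.4844 0.1187 0.1212] 0.020176537627246798
```

The press held at 10.3–11.4 N for over 2 s. Now I'll ease off to a light push, then release.

```bash
python3 - <<'E'
from push import *
x,y,z=get_tcp_pos()
for i in range(8):
    F=f(); print(round(get_t(),2),F,get_tcp_pos()[2].round(4))
    if F[2]<4: break
    z+=min(.0006,max(.0002,(F[2]-3)/4000)); movel([x,y,z],v=.02)
let_go(); print(get_t(),get_gripper_width(),f(),get_tcp_pos())
p,d=grab_frame('scene'); crop(p,205,140,305,250,5,"pics/k0.png")
E
```

```text
17.96 [-2.0581 -0.2832 10.7661] 0.1213
18.26 [-1.408  -0.1563  7.0555] 0.1222
18.56 [-0.8454 -0.0617  5.3387] 0.1226
18.86 [-0.0842  0.1152  4.1217] 0.123
19.16 [0.0284 0.0593 3.299 ] 0.1233
19.8083 0.08546222463474515 [-0.0765  0.0989  0.0119] [0.4844 0.1187 0.1233]
```

View pics/k0.png

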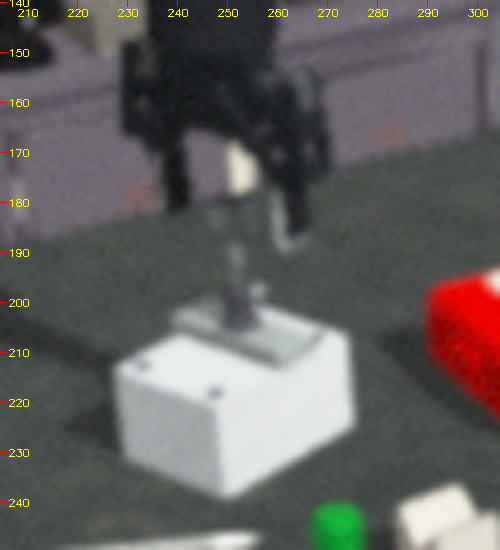

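```bash
python3 - <<'E'
from push import *
movel([.4844,.1187,.26],v=.1,guard=6); print(get_t(),get_tcp_pos(),get_ft_force())
movel([.42,-.25,.32],v=.2); print(get_t())
ct=calibration('top'); D=[]
for i in range(4): p,d=grab_frame('top'); D.append(d)
d=np.median(D,0); crop(p,120,205,210,295,8,"pics/m1.png"); cv2.imwrite("pics/m0.png",p)
C=cloud(ct,d); k=C[232:262,140:180].reshape(-1,3); top=C[262:272,155:175,2]; print('block z',np.median(top))
k=k[(k[:,2]>.13)&(k[:,2]<.2)]; print('knob',len(k),np.median(k,0),np.percentile(k[:,2],[10,50,75,90]))
p,d=grab_frame('scene'); crop(p,205,150,305,250,6,"pics/m2.png")
c=calibration('scene')
E
```

```text
21.425 [0.484  0.1186 0.2593] [-0.3969  0.3237  0.7547]
23.4667
block z 0.05854743877245139
knob 131 [0.4827 0.1158 0.1531] [0.1409 0.1531 0.1541 0.155 ]
```

View pics/m1.png

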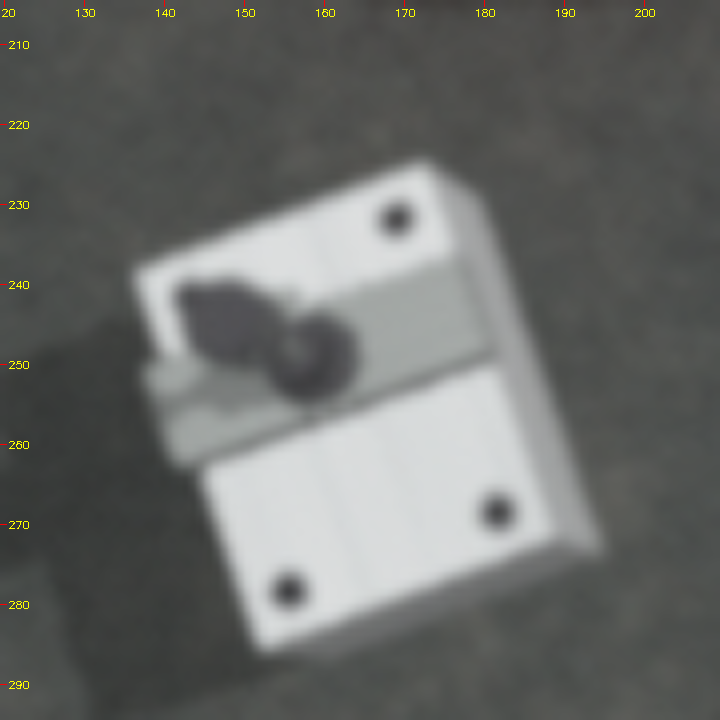

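View pics/m2.png

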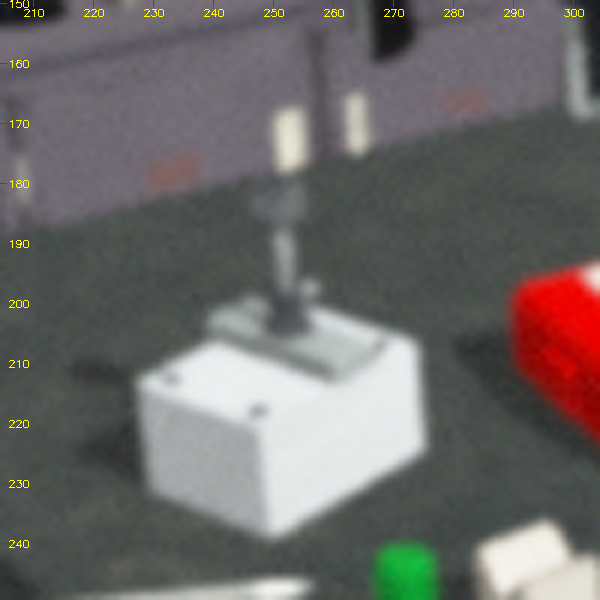

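View pics/m0.png

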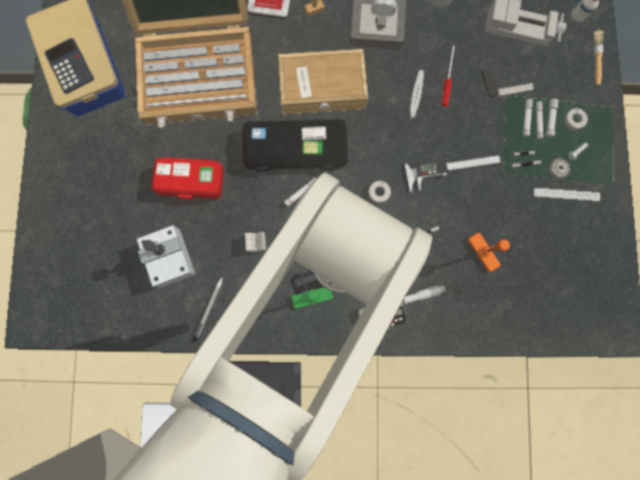

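```bash
python3 - <<'E'
from station import *
print(job_done(),get_t())
E
```

```text
the job is handed in; nothing more can be done
the job is handed in; nothing more can be done
```

The depth gauge is standing on the aluminium block with its rod at the bottom of the bore, and the job is handed in. That was shortly after 23.5 s on the robot's clock (limit 61 s); no verdict is reported.

- **Placing:** I picked up the bare steel gauge by its knob and set its foot flat on the block. By the top camera it was within about 1 mm of the bore centre, turned about 20° against the block's 22°.
- **Pressing:** Pushing down, the rod passed the mouth freely. The force then rose at about 3–4 N per mm after roughly 39 mm of travel, which puts the bore about 29 mm deep. I held 10.3–11.4 N for about 2.2 s, eased off to 3.3 N, opened the fingers and moved clear.

**Last checks:**
- **Knob height:** depth readings put the top of the knob at about 0.155 m, against 0.156 m expected with the rod on the bottom. That is good to about 1 mm only; I did not touch it again to confirm.
- **Other parts:** the V-block, the ring gauge and the green and orange look-alikes are where they were. The arm hid part of the plug gauge in the last picture; the part in view had not moved.
- **Disagreement:** the scene camera placed the block up to about 8 mm away from where the top camera did. I relied on the top camera, and the rod entering the bore bore that out.

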